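# Interleave two culture dishes and index the keeper over them

### The job

Lay the white separator sheet flat on the petri dish that sits in the fixture's collar, then set the other petri dish upright and centred on the sheet. Then turn the fixture's indexing knob clockwise (seen from above), counting the clicks, to the third stop from its parked position and no further, so that the keeper arm stands over the stack, and finish while still holding the knob there. Leave the amber bottle and the beaker where they stand.

Things in the scene. Friction and masses are not known exactly. Their poses are not given: they have to be found in the camera images.
- fixture: fixed aluminium stacking fixture on the bench: base plate 96 (x) x 190 (y) x 10 mm thick, origin at the centre of its underside. At local (0, +50) mm a low round collar (inner radius 32, outer 36, rising 4 mm above the plate) holds the lower dish; at local (0, -55) mm is the vertical axis of the indexing knob with a pinned star wheel below it
- nest (a point): centre of the collar, on the plate's upper face (10 mm above the bench). A large black analyser stands to the left of the work and a white touch-screen reader behind it, both fixed: come to the work from the front or from above them
- dish_low: clear petri dish with lid, 61 mm across its lid (57 mm across the body that fingers and sheet meet), 12 to 13 mm high, already lying loose in the collar; origin at the centre of its underside, z up
- dish_up: the other petri dish, same shape (61 mm across, gripped width 56 to 57 mm, 12 to 13 mm high, 40 g), lying on the bench right way up; origin at the centre of its underside, z up
- sheet: white rigid plastic separator sheet, 64 x 64 x 5 mm, about 50 g, lying flat on the stand, edges along its own x and y; origin at the centre of its underside. It may lie at any yaw on the dish, its two faces are alike; keep it the same way up
- stand: small fixed pedestal that carries the sheet: foot 44 x 44 x 4 mm, above it a 30 x 30 mm block up to 14 mm above the bench, so the sheet's edges are free all round; origin at the centre of its underside. Its axes are the sheet's
- index_knob (a joint): indexing knob with the keeper arm fixed to it, rad: 0 is the parked first position (as found); it grows as the knob turns clockwise seen from above. A spring roller drops between pins every 0.419 rad (24 degrees): stops at 0.419 (first click), 0.838 (second), 1.257 (third), 1.676, 2.094 (end). It takes about 0.15 N m to leave a stop and the knob pulls itself into the next one once past half way
- knob_grip (a point): on the knob's vertical axis, 70 mm above the bench, where to take hold; turns with the knob. The knob's wing grip is a black upright bar 46 mm long (along this point's x axis), 14 mm thick (along its y axis: pinch it across y) and spans 52.5 to 82.5 mm above the bench; below it is a round black skirt of radius 22 mm, from 45.5 to 53.5 mm. The keeper arm runs along +x of this point
- keeper_tip (a point): rubber pad under the keeper arm's end, 105 mm from the knob's axis, 44 mm above the bench; the arm (16 mm wide, 45.5 to 51.5 mm above the bench) passes 3 to 5 mm above a properly built stack. Parked it points 72 degrees away from the collar; at the third stop it is over the collar's centre
- amber_bottle: brown glass bottle with black cap, 52 mm across, 114 mm high, standing behind the work; origin at the centre of its underside; a bystander
- beaker: clear beaker, 54 mm across, 70 mm high, standing behind the work; origin at the centre of its underside; a bystander
Mind the look-alikes: they are no part of the job. What is shaped like the dish_up but turquoise is not meant.

How it is judged (in metres and radians):
On the way, in this order (a step that is already met when the one before it is completed fails the run):
1. the sheet lies released on the lower dish, the knob still parked (horizontal distance between sheet and dish_low below 0.01 m and z of sheet in the frame of nest between 0.008 and 0.016 m and angle between sheet's own z axis and vertical below 0.08 rad and contact force between the fingers and sheet below 0.1 N and value of joint index_knob below 0.2 rad), for 0.2 s.
2. the other dish lies released on the sheet, the knob still parked (horizontal distance between dish_up and dish_low below 0.01 m and z of dish_up in the frame of sheet between 0.003 and 0.009 m and angle between dish_up's own z axis and vertical below 0.08 rad and contact force between the fingers and dish_up below 0.1 N and value of joint index_knob below 0.2 rad), for 0.2 s.
At the end, for the whole second after the job is handed in: Knob at rest at its third stop (1.257 rad, within 0.1), fingers gripping it (over 1 N); lower dish in the collar (within 8 mm), sheet flat on it, other dish flat and upright on the sheet, both within 10 mm of the lower dish's centre and not touched by the robot (value of joint index_knob between 1.157 and 1.357 rad and velocity of joint index_knob between -0.1 and 0.1 rad/s and contact force between the fingers and index_knob above 1 N and horizontal distance between dish_low and nest below 0.008 m and z of dish_low in the frame of nest below 0.004 m and horizontal distance between each of sheet, dish_up and dish_low below 0.01 m and z of sheet in the frame of nest between 0.008 and 0.016 m and angle between each of sheet, dish_up's own z axis and vertical below 0.08 rad and z of dish_up in the frame of sheet between 0.003 and 0.009 m and contact force between the arm and dish_up below 0.1 N and contact force between the arm and sheet below 0.1 N); the arm keeps its last pose, push and grip.
It fails at once if the knob is turned past the third stop towards the fourth (value of joint index_knob above 1.47 rad).
It fails at once if the amber bottle or the beaker is displaced by over 30 mm (distance of any of amber_bottle, beaker from where it was at the start of the episode above 0.03 m).
It also fails if it takes over 72 s, if anything falls off the work surface, if the arm or the gripper's body presses on something with over 40 N, if the wrist force passes 120 N, or if a joint passes its speed limit or range.

### The arm

A 6-joint arm with a two-finger parallel gripper is mounted at the origin on a cart in front of the work surface, level with it; the furniture and walls round the work are solid. World frame = base frame: x ahead of the robot, y to its left, z up, the work surface at z = 0. Lengths are in mm, angles in degrees, forces in N, time in s.
With the tool pointing down it reaches from about 300 to 775 mm from the base axis. Payload 14.6 kg.
Tool frame: the origin (TCP) lies on the centre line of the jaws, within the pads' length; the fingertips stand 22 mm ahead of it and the grasp point (between the pads) lies 3 mm ahead of it (r.nose_length is the distance from the TCP to the fingertips, in mm); z points along the fingers, y is the line along which they close (so a half turn about z gives the same grasp; the last joint's range is limited). The gripper opens to 94 mm and grips with 3 to 60 N. Pads are 16 mm wide; open, the fingers measure 119 mm over their backs; the gripper's body (75 mm by 177 mm) begins 78 mm behind the grasp point.
Start: joints at [60.355, 17.183, 87.147, -0, 75.671, -3.816], TCP at [239.623, 495.045, 200.646] pointing down, gripper open.
Joint ranges: [-173.82, 173.82], [-45.26, 126.66], [13.44, 144.39], [-59.66, 239.66], [0, 175.72], [-146.38, 146.38]. Speed limits (degrees/s): [127.2, 127.2, 147.25, 180, 180, 180].

### API

Orientations are given as a 3x3 rotation matrix whose columns are the frame's x, y, z axes.
In Python, from plant import r gives the robot as it stands.
- The arm moves only by the tool apply_moves, never from a script. Its argument "motion" is a list of rows, each an object of numbers: "tx", "ty", "tz": the shift along the tool's x, y, z in m; "yaw": the turn about the tool's z in degrees. In form: [{"tx": .., "ty": .., "tz": .., "yaw": ..}, ...]. A call has exactly 10 rows; each row is the pose to reach, as a shift and turn from the pose commanded when the call began, along the tool's axes at that moment; what a row does not reach only later rows make up. A row lasts 1/8 s, in which the tool goes at most 62.5 mm and 10.7 degrees, less where a joint would pass 70% of its speed; a pose out of reach is approached as far as the arm can. A call with a gripper value outside its range is refused whole. "hand" is the opening, from -1 (shut) to 1 (fully open), set as the call begins (left out, the last holds). The fingers move at their own pace and stop on an object; "squeeze" is the grip in N (left out, the last holds). Time passes only in rows, so rows that repeat a pose let the fingers close, or fill a call up. It gives the time, the measured TCP pose, the force, the opening and the grip force at its end, in the units of the state.
- r.get_state(): the state, without advancing time (a new reading comes with each control period).
- r.get_image(name): name is "scene" or "side" or "wrist"; returns a dict with "img" (480x640x3 uint8, blue, green, red), "range_z" (480x640 float32, mm along the optical axis (not along the pixel's ray), 0 where there is no reading), "vertical_fov" (degrees; the focal length in pixels is half the picture's height over the tangent of half this angle, whatever the lens; pixels are square), "cx", "cy" (the principal point, pixels), "dist" ([k1, k2, p1, p2, k3] as OpenCV has them; the pictures are not rectified), "origin" and "attitude" of the camera in the world. Camera axes: x right, y up, looking along -z (the intrinsics and any distortion apply to the point x, -y, -z); pixel columns grow to the right and rows downward; lengths in mm; the calibration is good to about 2 mm. A picture is of the moment at which its call begins.
- r.finish_job(): hands the job in; it is judged then, once.
Trained networks look in the newest picture that a camera, given by its name, has taken for a name from the list of things; names that differ only in an ending like _2 or _b are one class to them, and where a whole thing is asked for, a point or a joint stands for the part that bears it (a point fixed in the world has none). Each returns a list of dicts, best first, with "conf" (0 to 1); they miss things now and then, are a little off and sometimes report something else, mostly with a low value. They report only what shows in the picture. A call takes as long as a camera call. They do not tell look-alikes from the thing itself.
- r.masks_of(camera, target): "region" (480x640 bool, what is visible of it) and "rect" ([left, top, right, bottom] in pixels, round what is visible of it).
The state is a dict: "t": time; "qpos": joint angles; "qvel": joint speeds; "effort": joint torques, N m; "eef_pos": TCP position; "ee_rot": TCP orientation; "force": force on the tool from outside, world axes, zero at the start; "moment": the same for the moment, N m; "width": finger opening in mm; "grip_force": force on a finger pad.
Only numpy, scipy, OpenCV 4.12 (cv2) and the standard library are available. Lean on these libraries where they do the work, as an engineer would, in place of code of your own. Each camera call takes 0.05 s, during which the arm holds its last target. There are 200 camera calls.

## Working session

There is one attempt and no reset: what is moved stays moved. The work goes in short steps, Python scripts to look and compute and a tool call to move; the robot and the scene stay as the last step left them, time stands still between calls to the robot, and variables do not carry over. Pictures are saved under pics/ and viewed, at most 10 in all, crops included, and the job is handed in when it is done.

Besides the shell and the picture viewer there is one more tool, called after "Emit:" in YAML: its name, and indented under it one key for each argument. apply_moves: Moves the arm, as the interface text tells. Its arguments: {"type":"object","properties":{"motion":{"type":"array","items":{"type":"object","properties":{"tx":{"type":"number"},"ty":{"type":"number"},"tz":{"type":"number"},"yaw":{"type":"number"}}}},"hand":{"type":"number"},"squeeze":{"type":"number"}},"required":["motion"]}

```bash
mkdir -p pics; cat > h.py <<'E'
import numpy as np, cv2
from plant import r
def cam(n):
    d=r.get_image(n); d['f']=240/np.tan(np.radians(d['vertical_fov'])/2)
    d['K']=np.array([[d['f'],0,d['cx']],[0,d['f'],d['cy']],[0,0,1]]); return d
def pts(d,uv,z=None):
    """pixels -> world points using depth"""
    uv=np.asarray(uv,float).reshape(-1,2)
    n=cv2.undistortPoints(uv.reshape(-1,1,2),d['K'],np.array(d['dist'],float)).reshape(-1,2)
    ray=np.c_[n[:,0],-n[:,1],-np.ones(len(n))]
    R=np.array(d['attitude']);o=np.array(d['origin'])
    if z is None:
        dep=d['range_z'][uv[:,1].astype(int),uv[:,0].astype(int)]
        return o+(ray*dep[:,None])@R.T
    w=ray@R.T
    return o+w*((z-o[2])/w[:,2])[:,None]
def maskpts(d,m):
    v,u=np.nonzero(m&(d['range_z']>0)); return pts(d,np.c_[u,v]),np.c_[u,v]
E
python3 - <<'E'
from h import *
ims=[]
for n in ['scene','side','wrist']:
    d=cam(n); ims.append(d['img']); print(n,np.round(d['origin']),np.round(d['attitude'],2).tolist(),d['f'],d['dist'])
    for t in ['fixture','dish_low','sheet','stand','index_knob','amber_bottle','beaker']:
        for k in r.masks_of(n,t):
            P,_=maskpts(d,k['region'])
            if len(P): print(n,t,round(k['conf'],2),[int(a) for a in k['rect']],np.round(np.median(P,0)),'z95',np.round(np.percentile(P[:,2],95)))
cv2.imwrite('pics/a.png',ims[0]);cv2.imwrite('pics/b.png',np.hstack([cv2.resize(i,(400,300)) for i in ims[1:]]))
print(r.get_state())
E
```

```text
scene [ 172. -629.  792.] [[0.77, 0.49, -0.41], [-0.64, 0.57, -0.51], [-0.02, 0.65, 0.76]] 502.54560807383484 [-0.10803068  0.          0.          0.          0.        ]
scene fixture 0.59 [306, 321, 349, 362] [ 444. -315.   20.] z95 22.0
scene dish_low 0.66 [224, 213, 252, 236] [486.  11.  23.] z95 26.0
scene sheet 0.63 [298, 320, 349, 365] [ 444. -314.   20.] z95 22.0
scene stand 0.68 [200, 231, 281, 273] [461. -89.  51.] z95 83.0
scene index_knob 0.71 [201, 229, 280, 268] [461. -89.  51.] z95 83.0
scene amber_bottle 0.97 [292, 137, 318, 187] [677.  25.  75.] z95 115.0
scene beaker 0.84 [419, 246, 452, 291] [ 692. -331.   44.] z95 70.0
side [ 298. -999.  534.] [[0.96, 0.13, -0.26], [-0.3, 0.43, -0.85], [0.0, 0.89, 0.45]] 570.4660481491507 [-0.18828327  0.          0.          0.          0.        ]
side fixture 0.97 [191, 237, 285, 292] [465. -90.  15.] z95 78.0
side fixture 0.44 [189, 235, 269, 277] [465. -90.  51.] z95 82.0
side dish_low 0.65 [194, 235, 268, 278] [465. -90.  51.] z95 82.0
side sheet 0.68 [241, 325, 286, 355] [ 444. -315.   19.] z95 21.0
side sheet 0.44 [196, 2
[... 549 characters left out ...]
.73114824e-03,
        7.56686485e+01, -3.81532332e+00]), 'qvel': array([ 0.05881318,  0.03913239,  0.08685536, -0.00891778, -0.0638927 ,
       -0.03955549]), 'effort': array([ 1.61874632e-04, -5.31670332e+01, -3.52918124e+01,  7.08367839e-02,
        2.13303999e-02, -3.55233453e-05]), 'eef_pos': array([239.63818388, 495.0631603 , 200.66369134]), 'ee_rot': array([[-9.00082980e-01,  4.35718521e-01,  6.93241025e-06],
       [ 4.35718520e-01,  9.00082977e-01,  7.13630844e-05],
       [ 2.48544731e-05,  6.72532772e-05, -9.99999997e-01]]), 'force': array([ 0.47043844, -0.23605649, -0.32094133]), 'moment': array([0.00975187, 0.03885708, 0.05137002]), 'grip_force': 0.0, 'width': 94.09085033094522}
```

View pics/a.png

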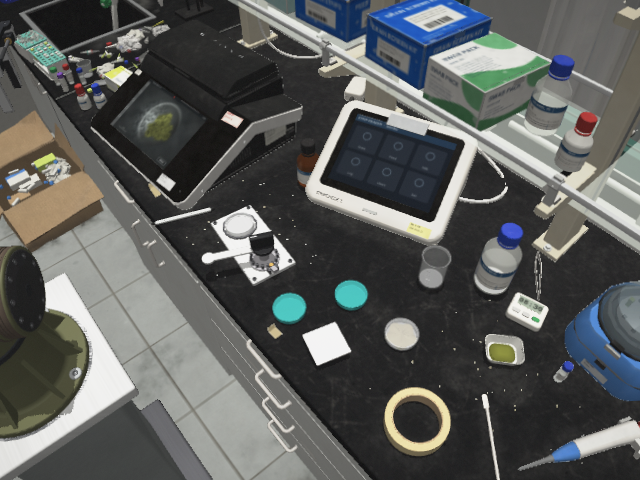

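View pics/b.png

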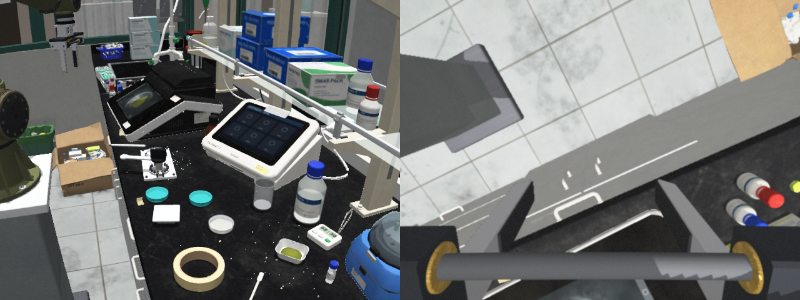

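Scene view: the fixture is near (250,243), with the lower dish at (240,225) and the knob at (262,245). The sheet is at (327,343). Dish-like things are turquoise at (289,307) and (351,294), and a clear or whitish one at (402,333). The clear one fits dish_up, because the turquoise ones are excluded by the task. I'll confirm that in a crop while measuring.

```bash
python3 - <<'E'
from h import *
for n in ['scene','side']:
    d=cam(n)
    if n=='scene':
        cv2.imwrite('pics/c.png',cv2.resize(d['img'][190:390,190:450],(780,600),interpolation=cv2.INTER_CUBIC))
    for k in r.masks_of(n,'dish_up'):
        P,_=maskpts(d,k['region']); q=P[P[:,2]>6]
        print(n,'dish',round(k['conf'],2),[int(a) for a in k['rect']],np.round(cv2.minEnclosingCircle(q[:,:2].astype(np.float32))[0]),np.round(np.percentile(q[:,2],[10,50,95]),1), d['img'][k['region']].mean(0).astype(int))
    v,u=np.mgrid[0:480,0:640]; ok=d['range_z']>0
    P=np.full((480,640,3),np.nan); P[ok]=pts(d,np.c_[u[ok],v[ok]])
    w=(d['img'].min(2)>150)
    def box(c,rad,z0,z1,white=True):
        m=ok&(np.hypot(P[...,0]-c[0],P[...,1]-c[1])<rad)&(P[...,2]>z0)&(P[...,2]<z1)
        if white: m&=w
        q=P[m]; return q,cv2.minAreaRect(q[:,:2].astype(np.float32))
    q,b=box((444,-315),60,15,25); print('sheet',len(q),b,np.median(q[:,2]))
    q,b=box((465,-60),150,7,13,False); print('plate',len(q),b,np.median(q[:,2]))
    q,b=box((461,-90),40,76,90,False); print('wing',len(q),b,np.median(q[:,2]))
    q,b=box((461,-90),140,46,54,False); print('arm',len(q),b,np.median(q[:,2]))
    q,b=box((486,11),45,18,30,False); print('low',len(q),cv2.minEnclosingCircle(q[:,:2].astype(np.float32)),np.median(q[:,2]))
E
```

```text
scene dish 0.66 [331, 280, 369, 308] [ 549. -261.] [11.1 13.3 15.6] [175 179  71]
scene dish 0.65 [271, 293, 308, 324] [ 443. -210.] [11.1 13.2 15.5] [176 180  71]
scene dish 0.64 [384, 314, 416, 352] [ 561. -380.] [11.5 13.5 16. ] [179 188 191]
scene dish 0.17 [201, 233, 281, 272] [444. -56.] [16.  51.6 82.5] [121 121 121]
sheet 1218 ((445.3901672363281, -311.4699401855469), (64.7758560180664, 64.51700592041016), 74.02222442626953) 19.651943819159158
plate 1551 ((476.980224609375, -74.75872802734375), (273.4248046875, 96.09593200683594), 83.12076568603516) 10.34724619640906
wing 182 ((474.9396667480469, -89.12118530273438), (16.493755340576172, 45.614715576171875), 66.36862182617188) 81.96881261630148
arm 499 ((430.6416931152344, -72.43196868896484), (28.65244483947754, 136.4967498779297), 60.64006042480469) 51.49327661636437
low 533 ((487.3395080566406, 15.415477752685547), 31.623336791992188) 23.296345349703188
side dish 0.97 [235, 299, 269, 325] [ 442. -209.] [10.  13.2 14.9] [181 180  62]
side dish 0.84 [303, 303, 343, 330] [ 549. -261.] [ 9.8 13.3 15. ] [177 177  61]
side dish 0.81 [332, 340, 375, 373] [ 559. -379.] [10.8 13.8 15.4] [201 203 203]
sheet 1100 ((444.1087951660156, -310.7955322265625), (67.43721771240234, 64.01163482666016), 74.7561264038086) 19.354077118870578
plate 1121 ((475.93280029296875, -74.30928039550781), (271.3310241699219, 96.37633514404297), 83.26884460449219) 10.551178988429001
wing 159 ((475.0852966308594, -88.49226379394531), (18.32392120361328, 44.86783981323242), 61.2645378112793) 81.92898435403634
arm 420 ((429.8369140625, -70.17017364501953), (32.432010650634766, 138.2639617919922), 60.37125778198242) 51.49334938629096
low 79 ((480.53155517578125, 21.61922836303711), 32.26696014404297) 23.541886051105962
```

View pics/c.png

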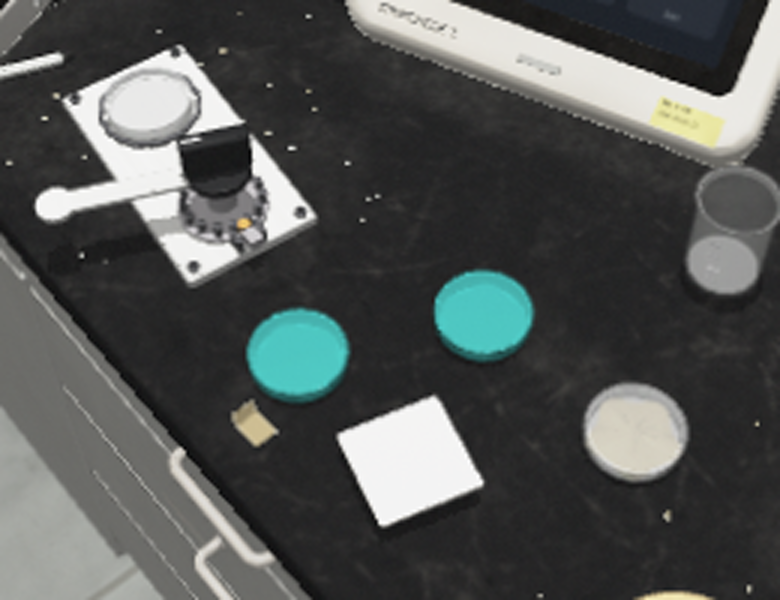

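The crop confirms it: the clear dish at crop pixel (635,432), world ≈(560,-380), is dish_up. The other two are turquoise. Next I'll check clearance along the way and plan the first move.

```bash
cat >> h.py <<'E'
def plan(*tg):
    """each target x,y,z(TCP),angle of tool y (deg) -> shift from the present pose"""
    s=r.get_state();R=s['ee_rot'];p=s['eef_pos'];a=np.degrees(np.arctan2(R[1,1],R[0,1]))
    print('at',np.round(p,1),round(a,2),'q6',round(s['qpos'][5],1),'t',round(s['t'],2))
    for t in tg:
        dl=R.T@(np.array(t[:3])-p)/1000
        y=(a-t[3]+90)%180-90
        print(t,'tx %.4f ty %.4f tz %.4f yaw %.2f (or +-180)'%(*dl,y))
E
python3 - <<'E'
from h import *
H={}
for n in ['scene','side']:
    d=cam(n);P,_=maskpts(d,np.ones((480,640),bool))
    for p in P:
        if 200<p[0]<720 and -450<p[1]<550 and p[2]<600:
            k=(int(p[0]//40),int(p[1]//50)); H[k]=max(H.get(k,0),p[2])
print('     ',*[f'{i*40:4d}' for i in range(5,18)])
for j in range(10,-10,-1): print(f'{j*50:5d}',*[f"{int(H.get((i,j),-1)):4d}" for i in range(5,18)])
plan((340,140,230,64.17),(445,-311,160,-15.5))
E
```

```text
200  240  280  320  360  400  440  480  520  560  600  640  680
  500  442  378  347    0   57   76   95  114  140  184  197  197  198
  450  457  482  481    0   56   75   94  113  137  183  198  199  199
  400  460  486  474    0   55   75   92  112  131  181  197  199  201
  350  490  487    0    0   52   72   90  110  127  178  196  197  199
  300  493    0    0    0   51   69   89  108  127  177  197  199  198
  250    0    0    0    0   48   67   89  106  126  175  196  198  201
  200    0    0    0    1   47   66   86  104  123  157  196  198  198
  150    0    0    0    7   39   64   83  101  121  142  147  142  131
  100    0    0    0   12   13   63   81  100  119  138  147  142  131
   50    0    0    0    1    3    4   15   12   13    3    5   71  114
    0    0    0    0    0    4   10   28   27   17    6    6  116  117
  -50    0    0    0    0   54   52   27   27   13    4   73   97  118
 -100    0    0    0    0   54   54   85   85   13    5   70   90  112
 -150    0    0    0    0    3   16   56   84   10    5    5   81  102
 -200    0    0    0    1    4   16   17    4    4    4    4   70   91
 -250   -1   -1    0    2   16   18   16    5   17   16    4    4   80
 -300   -1   -1   -1    0    5   23   23   21   17   17    4    4   70
 -350   -1   -1   -1    4    3   23   24   18   14   15    5   72   72
 -400   -1   -1   -1    0    4    4   19    4   19   17    4   71   71
 -450   -1   -1   -1    0    5    4    4    4   16   16    5    5    4
at [239.6 495.1 200.7] 64.17 q6 -3.8 t 1.5
(340, 140, 230, 64.17) tx -0.2450 ty -0.2759 tz -0.0294 yaw 0.00 (or +-180)
(445, -311, 160, -15.5) tx -0.5360 ty -0.6361 tz 0.0406 yaw 79.67 (or +-180)
```

Emit:
apply_moves:
  motion:
    - {"tx":-0.015,"ty":-0.018,"tz":-0.01,"yaw":2}
    - {"tx":-0.05,"ty":-0.06,"tz":-0.02,"yaw":10}
    - {"tx":-0.09,"ty":-0.107,"tz":-0.02,"yaw":20}
    - {"tx":-0.13,"ty":-0.154,"tz":-0.02,"yaw":30}
    - {"tx":-0.17,"ty":-0.202,"tz":-0.02,"yaw":40}
    - {"tx":-0.21,"ty":-0.25,"tz":-0.02,"yaw":50}
    - {"tx":-0.25,"ty":-0.297,"tz":-0.02,"yaw":60}
    - {"tx":-0.29,"ty":-0.344,"tz":-0.02,"yaw":70}
    - {"tx":-0.33,"ty":-0.392,"tz":-0.01,"yaw":78}
    - {"tx":-0.37,"ty":-0.44,"tz":0.0,"yaw":79.7}
  hand: 1
  squeeze: 15

```text
t: 2.75
eef_pos: [380.8, -62.9, 201.1]
ee_rot: [[0.271, 0.963, 0.001], [0.963, -0.271, -0.0], [0.0, 0.001, -1.0]]
force: [1.3, 0.7, 0.0]
width: 93.8
grip_force: 0.0
```

```bash
python3 -c "
from h import *
plan((445,-311,130,-15.5))"
```

```text
at [380.8 -62.9 201.1] -15.69 q6 0.9 t 2.75
(445, -311, 130, -15.5) tx -0.2215 ty 0.1288 tz 0.0712 yaw -0.19 (or +-180)
```

Emit:
apply_moves:
  motion:
    - {"tx":-0.02,"ty":0.012,"tz":0.005}
    - {"tx":-0.06,"ty":0.035,"tz":0.02}
    - {"tx":-0.11,"ty":0.064,"tz":0.035}
    - {"tx":-0.16,"ty":0.093,"tz":0.05}
    - {"tx":-0.2,"ty":0.116,"tz":0.065}
    - {"tx":-0.218,"ty":0.127,"tz":0.07}
    - {"tx":-0.2215,"ty":0.1288,"tz":0.071}
    - {"tx":-0.2215,"ty":0.1288,"tz":0.071}
    - {"tx":-0.2215,"ty":0.1288,"tz":0.071}
    - {"tx":-0.2215,"ty":0.1288,"tz":0.071}

```text
invalid input at $.motion[0]: expected keys tx, ty, tz, yaw
```

```bash
python3 - <<'E'
from h import *
d=cam('wrist'); cv2.imwrite('pics/d.png',d['img'])
v,u=np.mgrid[0:480,0:640]; ok=d['range_z']>0
P=np.full((480,640,3),np.nan); P[ok]=pts(d,np.c_[u[ok],v[ok]])
m=ok&(d['img'].min(2)>140)&(P[...,2]>15)&(P[...,2]<24)&(np.hypot(P[...,0]-445,P[...,1]+311)<60)
q=P[m];print('sheet',m.sum(),cv2.minAreaRect(q[:,:2].astype(np.float32)),np.median(q[:,2]),q.min(0),q.max(0))
for k in r.masks_of('wrist','dish_up'):
    p,_=maskpts(d,k['region']);q=p[p[:,2]>6]
    print(round(k['conf'],2),k['rect'],cv2.minEnclosingCircle(q[:,:2].astype(np.float32)),np.percentile(q[:,2],[50,95]))
plan((444.8,-311.1,31,-15.5))
E
```

```text
sheet 307 ((446.53759765625, -281.2961120605469), (10.052257537841797, 48.809471130371094), 73.8546142578125) 19.43161786691371 [ 422.56120907 -292.45443954   17.27906795] [ 468.75366192 -271.85425567   21.39900951]
0.96 [377.9, 308.2, 423.0, 363.2] ((436.03204345703125, -157.14874267578125), 80.9606704711914) [13.3500496  14.68096621]
0.84 [486.5, 326.1, 544.6, 382.8] ((495.7737731933594, -165.7375030517578), 137.37100219726562) [13.44597295 14.78646646]
at [380.6 -65.2 200. ] -15.95 q6 0.8 t 2.85
(444.8, -311.1, 31, -15.5) tx -0.2187 ty 0.1295 tz 0.1690 yaw -0.45 (or +-180)
```

View pics/d.png

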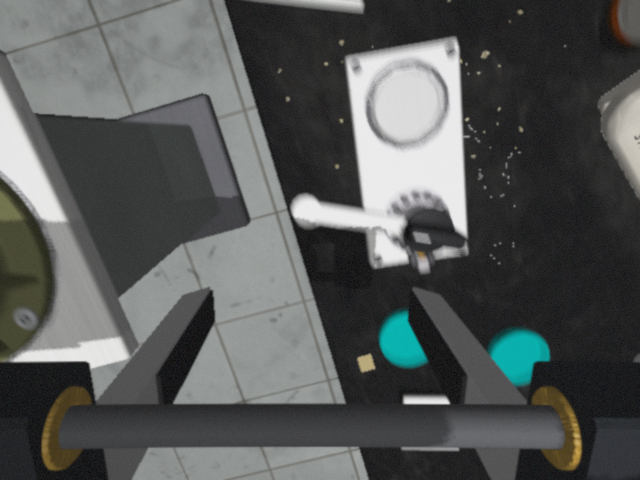

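The wrist view shows the fixture whole, with the lower dish at (407,103) and the knob at (435,235). I'll use it to refine the fixture, then redo the move, which was refused because the rows lacked yaw.

```bash
cat > fx.py <<'E'
from h import *
d=cam('wrist')
v,u=np.mgrid[0:480,0:640]; ok=(d['range_z']>0)&(v<300)
P=np.full((480,640,3),np.nan); P[ok]=pts(d,np.c_[u[ok],v[ok]])
def sel(c,rad,z0,z1):
    with np.errstate(invalid='ignore'): m=ok&(np.hypot(P[...,0]-c[0],P[...,1]-c[1])<rad)&(P[...,2]>z0)&(P[...,2]<z1)
    return P[m][:,:2].astype(np.float32),P[m]
q,p=sel((487,15),45,18,30);print('low',len(q),cv2.minEnclosingCircle(q),np.median(p[:,2]))
q,p=sel((475,-89),40,76,90);print('wing',cv2.minAreaRect(q),np.median(p[:,2]))
q,p=sel((475,-50),125,7,13);print('plate',cv2.minAreaRect(q))
E
python3 fx.py
```

```text
low 4430 ((488.1102600097656, 18.067590713500977), 30.62993812561035) 23.381671010362567
wing ((475.80841064453125, -86.05388641357422), (14.238564491271973, 45.40602111816406), 64.91722869873047) 82.41122558303996
plate ((483.0472412109375, -31.59217071533203), (190.6255340576172, 96.52323913574219), 83.21227264404297)
```

Emit:
apply_moves:
  motion:
    - {"tx":-0.02,"ty":0.012,"tz":0.005,"yaw":0}
    - {"tx":-0.06,"ty":0.035,"tz":0.02,"yaw":0}
    - {"tx":-0.11,"ty":0.064,"tz":0.035,"yaw":0}
    - {"tx":-0.16,"ty":0.094,"tz":0.05,"yaw":0}
    - {"tx":-0.2,"ty":0.118,"tz":0.065,"yaw":0}
    - {"tx":-0.216,"ty":0.129,"tz":0.07,"yaw":0}
    - {"tx":-0.2187,"ty":0.1295,"tz":0.08,"yaw":-0.3}
    - {"tx":-0.2187,"ty":0.1295,"tz":0.09,"yaw":-0.3}
    - {"tx":-0.2187,"ty":0.1295,"tz":0.1,"yaw":-0.3}
    - {"tx":-0.2187,"ty":0.1295,"tz":0.1,"yaw":-0.3}

```text
t: 4.15
eef_pos: [446.6, -305.2, 100.3]
ee_rot: [[0.262, 0.965, -0.001], [0.965, -0.262, 0.001], [0.0, -0.001, -1.0]]
force: [0.2, -0.7, -0.2]
width: 94.1
grip_force: 0.0
```

```bash
python3 - <<'E'
from h import *
d=cam('wrist'); cv2.imwrite('pics/e.png',d['img'])
v,u=np.mgrid[0:480,0:640]; ok=d['range_z']>0
P=np.full((480,640,3),np.nan); P[ok]=pts(d,np.c_[u[ok],v[ok]])
m=ok&(d['img'].min(2)>140)&(P[...,2]>15)&(P[...,2]<24)&(np.hypot(P[...,0]-445,P[...,1]+311)<60)
q=P[m];print('sheet',m.sum(),cv2.minAreaRect(q[:,:2].astype(np.float32)),np.median(q[:,2]),q.min(0),q.max(0))
plan((444.8,-311.1,31,-15.5))
E
```

```text
sheet 8012 ((445.93548583984375, -309.13018798828125), (64.19049072265625, 64.11068725585938), 74.04773712158203) 19.213568162153848 [ 407.06099549 -348.06765553   15.17037297] [ 484.8675539  -270.37590129   21.63849192]
at [ 446.8 -305.6  100.9] -15.2 q6 -23.0 t 4.2
(444.8, -311.1, 31, -15.5) tx -0.0058 ty -0.0005 tz 0.0699 yaw 0.30 (or +-180)
```

View pics/e.png

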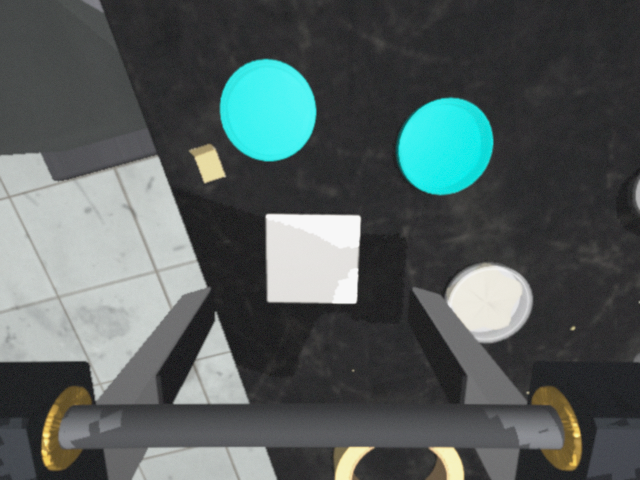

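The wrist picture shows the sheet at (312,258) between the fingers' line, and the clear dish at (490,302). Sheet and lower-dish positions agree with the scene camera within 2 mm. I'll descend now.

Emit:
apply_moves:
  motion:
    - {"tx":-0.002,"ty":0,"tz":0.01,"yaw":0.5}
    - {"tx":-0.004,"ty":0,"tz":0.025,"yaw":0.5}
    - {"tx":-0.005,"ty":0,"tz":0.04,"yaw":0.5}
    - {"tx":-0.005,"ty":0,"tz":0.05,"yaw":0.5}
    - {"tx":-0.005,"ty":0,"tz":0.06,"yaw":0.5}
    - {"tx":-0.005,"ty":0,"tz":0.066,"yaw":0.5}
    - {"tx":-0.005,"ty":0,"tz":0.068,"yaw":0.5}
    - {"tx":-0.005,"ty":0,"tz":0.068,"yaw":0.5}
    - {"tx":-0.005,"ty":0,"tz":0.068,"yaw":0.5}
    - {"tx":-0.005,"ty":0,"tz":0.068,"yaw":0.5}

```text
t: 5.45
eef_pos: [445.6, -311.0, 33.2]
ee_rot: [[0.271, 0.963, 0.0], [0.963, -0.271, -0.0], [-0.0, 0.0, -1.0]]
force: [-0.2, 0.5, 0.1]
width: 94.3
grip_force: 0.0
```

Emit:
apply_moves:
  motion:
    - {"tx":0,"ty":0,"tz":0.001,"yaw":0}
    - {"tx":0,"ty":0,"tz":0.001,"yaw":0}
    - {"tx":0,"ty":0,"tz":0.001,"yaw":0}
    - {"tx":0,"ty":0,"tz":0.001,"yaw":0}
    - {"tx":0,"ty":0,"tz":0.001,"yaw":0}
    - {"tx":0,"ty":0,"tz":0.001,"yaw":0}
    - {"tx":0,"ty":0,"tz":0.001,"yaw":0}
    - {"tx":0,"ty":0,"tz":0.001,"yaw":0}
    - {"tx":0,"ty":0,"tz":0.001,"yaw":0}
    - {"tx":0,"ty":0,"tz":0.001,"yaw":0}
  hand: -1
  squeeze: 15

```text
t: 6.7
eef_pos: [445.5, -310.9, 31.9]
ee_rot: [[0.271, 0.963, -0.0], [0.963, -0.271, -0.0], [-0.0, -0.0, -1.0]]
force: [-0.2, 0.5, 0.0]
width: 0.9
grip_force: 0.0
```

```bash
python3 -c "
from h import *
plan((445.5,-311,150,-15.7),(487.8,16.3,110,-6.8),(487.8,16.3,110,-15.7))"
```

```text
at [ 445.5 -310.9   31.9] -15.73 q6 -23.0 t 6.7
(445.5, -311, 150, -15.7) tx -0.0001 ty 0.0000 tz -0.1181 yaw -0.03 (or +-180)
(487.8, 16.3, 110, -6.8) tx 0.3265 ty -0.0480 tz -0.0781 yaw -8.93 (or +-180)
(487.8, 16.3, 110, -15.7) tx 0.3265 ty -0.0480 tz -0.0781 yaw -0.03 (or +-180)
```

The jaws shut on nothing, so I'll look.

```bash
python3 - <<'E'
from h import *
print(r.nose_length)
d=cam('wrist');e=cam('side'); cv2.imwrite('pics/f.png',np.hstack([cv2.resize(d['img'],(400,300)),cv2.resize(e['img'][280:400,180:340],(400,300))]))
E
```

```text
22.0
```

View pics/f.png

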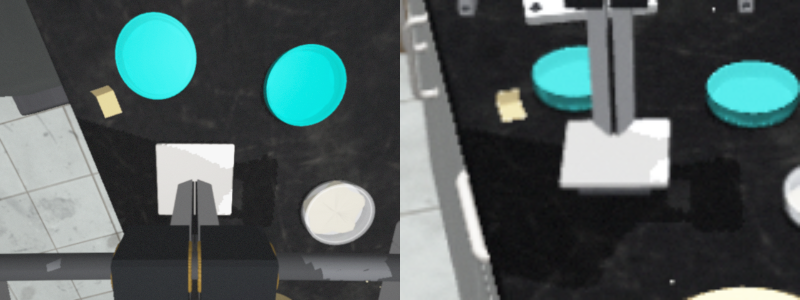

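```bash
python3 - <<'E'
from h import *
s=r.get_state();print(s['eef_pos'],s['qpos'],s['width'])
for n in ['side','scene']:
    d=cam(n);P,uv=maskpts(d,np.ones((480,640),bool))
    m=(np.hypot(P[:,0]-445,P[:,1]+311)<60)&(P[:,2]>23)&(P[:,2]<120)
    q=P[m]; 
    for z in range(20,90,6):
        k=q[(q[:,2]>=z)&(q[:,2]<z+6)]
        if len(k): print(n,z,len(k),np.round(k.mean(0)),np.round(np.ptp(k[:,:2],axis=0)))
E
```

```text
[ 445.49289982 -310.93540727   31.90386187] [-3.87753722e+01  2.78182084e+01  9.69914778e+01 -2.33156153e-03
  5.51892863e+01 -2.30468056e+01] 0.48320776206632093
side 32 5 [ 442. -318.   37.] [6. 8.]
side 38 28 [ 441. -318.   41.] [15. 10.]
side 44 54 [ 441. -319.   47.] [23. 10.]
side 50 61 [ 443. -320.   53.] [23.  9.]
side 56 62 [ 442. -320.   59.] [25. 10.]
side 62 61 [ 442. -319.   65.] [26.  8.]
side 68 62 [ 442. -319.   71.] [27. 12.]
side 74 63 [ 443. -318.   77.] [28. 17.]
side 80 66 [ 442. -319.   83.] [29. 21.]
side 86 57 [ 442. -320.   89.] [24. 10.]
scene 20 4 [ 444. -305.   23.] [52. 29.]
scene 32 3 [ 444. -320.   37.] [5. 2.]
scene 38 15 [ 444. -320.   42.] [18.  5.]
scene 44 23 [ 441. -318.   47.] [21. 23.]
scene 50 30 [ 440. -317.   53.] [21. 24.]
scene 56 31 [ 440. -318.   59.] [22. 23.]
scene 62 29 [ 440. -316.   65.] [23. 24.]
scene 68 29 [ 441. -319.   71.] [23. 23.]
scene 74 37 [ 440. -317.   77.] [23. 23.]
scene 80 33 [ 441. -319.   83.] [23. 21.]
scene 86 30 [ 440. -319.   89.] [23. 20.]
```

The cameras show the closed tips at z≈36, although TCP − 22 would be 10. I'll reopen and measure the open tips.

Emit:
apply_moves:
  motion:
    - {"tx":0,"ty":0,"tz":0,"yaw":0}
    - {"tx":0,"ty":0,"tz":0,"yaw":0}
    - {"tx":0,"ty":0,"tz":0,"yaw":0}
    - {"tx":0,"ty":0,"tz":0,"yaw":0}
    - {"tx":0,"ty":0,"tz":0,"yaw":0}
    - {"tx":0,"ty":0,"tz":0,"yaw":0}
    - {"tx":0,"ty":0,"tz":0,"yaw":0}
    - {"tx":0,"ty":0,"tz":0,"yaw":0}
    - {"tx":0,"ty":0,"tz":0,"yaw":0}
    - {"tx":0,"ty":0,"tz":0,"yaw":0}
  hand: 1

```text
t: 8.15
eef_pos: [445.5, -310.9, 31.9]
ee_rot: [[0.271, 0.963, -0.0], [0.963, -0.271, -0.0], [-0.0, -0.0, -1.0]]
force: [-0.1, 0.1, -0.5]
width: 93.7
grip_force: 0.0
```

```bash
cat > tip.py <<'E'
from h import *
s=r.get_state();c=s['eef_pos'];R=s['ee_rot'];print(np.round(c,1),s['width'],s['t'])
for n in ['side','scene']:
    d=cam(n);P,uv=maskpts(d,np.ones((480,640),bool))
    L=(P-c)@R
    m=(abs(L[:,0])<25)&(abs(L[:,1])<80)&(P[:,2]>c[2]-30)&(P[:,2]<c[2]+120)&(P[:,2]>24)
    for sg in (-1,1):
        q=L[m&(L[:,1]*sg>0)]
        for z in range(-40,24,6):
            k=q[(q[:,2]>=z)&(q[:,2]<z+6)]
            if len(k): print(n,sg,'ahead',z,len(k),'mean x %.0f y %.0f  y %.0f..%.0f'%(k[:,0].mean(),k[:,1].mean(),k[:,1].min(),k[:,1].max()))
E
python3 tip.py
```

```text
[ 445.5 -310.9   31.9] 93.71106957098317 8.15
side -1 ahead -40 31 mean x -8 y -53  y -59..-49
side -1 ahead -34 35 mean x -7 y -53  y -60..-48
side -1 ahead -28 29 mean x -9 y -53  y -58..-47
side -1 ahead -22 31 mean x -9 y -52  y -59..-47
side -1 ahead -16 24 mean x -8 y -52  y -59..-47
side -1 ahead -10 15 mean x -3 y -49  y -54..-47
side 1 ahead -40 27 mean x -9 y 51  y 46..56
side 1 ahead -34 29 mean x -9 y 51  y 46..56
side 1 ahead -28 24 mean x -9 y 51  y 46..56
side 1 ahead -22 28 mean x -9 y 51  y 46..56
side 1 ahead -16 26 mean x -10 y 51  y 46..56
side 1 ahead -10 9 mean x -9 y 48  y 46..52
scene -1 ahead -40 20 mean x -7 y -55  y -60..-47
scene -1 ahead -34 18 mean x -8 y -55  y -59..-48
scene -1 ahead -28 17 mean x -5 y -55  y -60..-49
scene -1 ahead -22 16 mean x -8 y -56  y -59..-49
scene -1 ahead -16 11 mean x -8 y -53  y -59..-47
scene -1 ahead -10 4 mean x -10 y -51  y -53..-49
scene 1 ahead -40 21 mean x -7 y 50  y 46..58
scene 1 ahead -34 22 mean x -6 y 49  y 46..57
scene 1 ahead -28 22 mean x -7 y 51  y 46..59
scene 1 ahead -22 21 mean x -7 y 49  y 46..57
scene 1 ahead -16 15 mean x -4 y 48  y 46..58
scene 1 ahead -10 9 mean x -3 y 48  y 46..52
scene 1 ahead 2 1 mean x -12 y 8  y 8..8
```

Open or shut, the tips really stand at z≈37 (reported TCP z + 5), so the stated nose length doesn't hold. I'll go by the cameras: lower 25 mm more and recheck.

Emit:
apply_moves:
  motion:
    - {"tx":0,"ty":0,"tz":0.004,"yaw":0}
    - {"tx":0,"ty":0,"tz":0.008,"yaw":0}
    - {"tx":0,"ty":0,"tz":0.012,"yaw":0}
    - {"tx":0,"ty":0,"tz":0.016,"yaw":0}
    - {"tx":0,"ty":0,"tz":0.019,"yaw":0}
    - {"tx":0,"ty":0,"tz":0.022,"yaw":0}
    - {"tx":0,"ty":0,"tz":0.024,"yaw":0}
    - {"tx":0,"ty":0,"tz":0.025,"yaw":0}
    - {"tx":0,"ty":0,"tz":0.025,"yaw":0}
    - {"tx":0,"ty":0,"tz":0.025,"yaw":0}

```text
t: 9.5
eef_pos: [445.5, -311.0, 7.0]
ee_rot: [[0.271, 0.963, 0.0], [0.963, -0.271, -0.0], [-0.0, 0.0, -1.0]]
force: [-0.2, -0.6, 0.2]
width: 94.1
grip_force: 0.0
```

```bash
sed -i 's/(P\[:,2\]>24)/((P[:,2]>24)|((abs(L[:,1])>44)\&(P[:,2]>4)))/' tip.py; python3 tip.py | grep -v -e '-40' -e '-34'
```

```text
[ 445.5 -311.     7. ] 94.14254245667014 9.5
side -1 ahead -28 32 mean x -7 y -53  y -59..-48
side -1 ahead -22 34 mean x -8 y -53  y -59..-48
side -1 ahead -16 20 mean x -8 y -52  y -58..-48
side -1 ahead -10 13 mean x -7 y -50  y -54..-48
side 1 ahead -28 34 mean x -10 y 52  y 46..58
side 1 ahead -22 29 mean x -10 y 51  y 46..58
side 1 ahead -16 25 mean x -10 y 51  y 46..58
side 1 ahead -10 8 mean x -9 y 49  y 47..53
scene -1 ahead -28 17 mean x -7 y -55  y -60..-48
scene -1 ahead -22 17 mean x -7 y -55  y -60..-47
scene -1 ahead -16 11 mean x -9 y -53  y -59..-48
scene -1 ahead -10 5 mean x -10 y -51  y -55..-49
scene -1 ahead 2 4 mean x -4 y -59  y -74..-46
scene 1 ahead -28 20 mean x -6 y 51  y 47..59
scene 1 ahead -22 21 mean x -6 y 51  y 46..59
scene 1 ahead -16 14 mean x -5 y 50  y 46..57
scene 1 ahead -10 9 mean x -6 y 49  y 47..54
scene 1 ahead -4 1 mean x 4 y 45  y 45..45
scene 1 ahead 2 4 mean x -7 y 62  y 49..69
```

Emit:
apply_moves:
  motion:
    - {"tx":0,"ty":0,"tz":0.002,"yaw":0}
    - {"tx":0,"ty":0,"tz":0.002,"yaw":0}
    - {"tx":0,"ty":0,"tz":0.002,"yaw":0}
    - {"tx":0,"ty":0,"tz":0.002,"yaw":0}
    - {"tx":0,"ty":0,"tz":0.002,"yaw":0}
    - {"tx":0,"ty":0,"tz":0.002,"yaw":0}
    - {"tx":0,"ty":0,"tz":0.002,"yaw":0}
    - {"tx":0,"ty":0,"tz":0.002,"yaw":0}
    - {"tx":0,"ty":0,"tz":0.002,"yaw":0}
    - {"tx":0,"ty":0,"tz":0.002,"yaw":0}
  hand: -1
  squeeze: 15

```text
t: 10.85
eef_pos: [445.5, -310.9, 4.9]
ee_rot: [[0.271, 0.963, -0.0], [0.963, -0.271, 0.0], [0.0, -0.0, -1.0]]
force: [-0.3, 0.1, -0.5]
width: 64.0
grip_force: 15.0
```

Emit:
apply_moves:
  motion:
    - {"tx":0,"ty":0,"tz":-0.02,"yaw":0}
    - {"tx":0,"ty":0,"tz":-0.06,"yaw":0}
    - {"tx":0.01,"ty":-0.001,"tz":-0.095,"yaw":0}
    - {"tx":0.04,"ty":-0.006,"tz":-0.105,"yaw":-1}
    - {"tx":0.09,"ty":-0.013,"tz":-0.105,"yaw":-3}
    - {"tx":0.14,"ty":-0.02,"tz":-0.105,"yaw":-5}
    - {"tx":0.19,"ty":-0.028,"tz":-0.105,"yaw":-7}
    - {"tx":0.24,"ty":-0.035,"tz":-0.105,"yaw":-9}
    - {"tx":0.29,"ty":-0.043,"tz":-0.105,"yaw":-9}
    - {"tx":0.32,"ty":-0.047,"tz":-0.105,"yaw":-9}

```text
t: 12.1
eef_pos: [486.9, 11.9, 110.0]
ee_rot: [[0.116, 0.993, 0.0], [0.993, -0.116, 0.0], [0.0, 0.0, -1.0]]
force: [0.9, -0.8, 0.4]
width: 63.8
grip_force: 15.0
```

```bash
python3 -c "
from h import *
plan((487.7,16.3,15,-6.8))"
```

```text
at [486.9  11.9 110. ] -6.64 q6 3.7 t 12.1
(487.7, 16.3, 15, -6.8) tx 0.0044 ty 0.0002 tz 0.0950 yaw 0.16 (or +-180)
```

Emit:
apply_moves:
  motion:
    - {"tx":0.004,"ty":0,"tz":0.015,"yaw":0}
    - {"tx":0.006,"ty":0,"tz":0.035,"yaw":0}
    - {"tx":0.006,"ty":0,"tz":0.055,"yaw":0}
    - {"tx":0.006,"ty":0,"tz":0.068,"yaw":0}
    - {"tx":0.006,"ty":0,"tz":0.076,"yaw":0}
    - {"tx":0.006,"ty":0,"tz":0.08,"yaw":0}
    - {"tx":0.006,"ty":0,"tz":0.082,"yaw":0}
    - {"tx":0.006,"ty":0,"tz":0.082,"yaw":0}
    - {"tx":0.006,"ty":0,"tz":0.082,"yaw":0}
    - {"tx":0.006,"ty":0,"tz":0.082,"yaw":0}

```text
t: 13.35
eef_pos: [487.8, 15.8, 28.1]
ee_rot: [[0.117, 0.993, 0.0], [0.993, -0.117, -0.0], [0.0, 0.0, -1.0]]
force: [-0.6, 0.1, -1.6]
width: 63.9
grip_force: 15.0
```

```bash
python3 - <<'E'
from h import *
plan((487.7,16.3,15,-6.8))
for n in ['scene','wrist']:
    d=cam(n);P,uv=maskpts(d,d['img'].min(2)>140)
    m=(np.hypot(P[:,0]-488,P[:,1]-16)<60)&(P[:,2]>32)&(P[:,2]<48)
    q=P[m]; print(n,m.sum(),cv2.minAreaRect(q[:,:2].astype(np.float32)),np.percentile(q[:,2],[5,50,95]))
    m=(np.hypot(P[:,0]-488,P[:,1]-16)<50)&(P[:,2]>18)&(P[:,2]<27); print('low seen',m.sum())
E
```

```text
at [487.8  15.8  28.1] -6.72 q6 4.3 t 13.35
(487.7, 16.3, 15, -6.8) tx 0.0005 ty -0.0002 tz 0.0131 yaw 0.08 (or +-180)
scene 675 ((482.4512939453125, 15.140254974365234), (65.89739990234375, 75.32300567626953), 86.97077178955078) [40.24190853 42.42986408 44.67348931]
low seen 109
wrist 17525 ((487.9142761230469, 17.575607299804688), (64.49907684326172, 78.42872619628906), 83.18634796142578) [41.29848894 42.36253349 43.34941594]
low seen 359
```

Emit:
apply_moves:
  motion:
    - {"tx":0.0005,"ty":0,"tz":0.003,"yaw":0}
    - {"tx":0.0005,"ty":0,"tz":0.006,"yaw":0}
    - {"tx":0.0005,"ty":0,"tz":0.009,"yaw":0}
    - {"tx":0.0005,"ty":0,"tz":0.011,"yaw":0}
    - {"tx":0.0005,"ty":0,"tz":0.0125,"yaw":0}
    - {"tx":0.0005,"ty":0,"tz":0.0135,"yaw":0}
    - {"tx":0.0005,"ty":0,"tz":0.0135,"yaw":0}
    - {"tx":0.0005,"ty":0,"tz":0.0135,"yaw":0}
    - {"tx":0.0005,"ty":0,"tz":0.0135,"yaw":0}
    - {"tx":0.0005,"ty":0,"tz":0.0135,"yaw":0}

```text
t: 14.7
eef_pos: [487.8, 16.3, 14.4]
ee_rot: [[0.117, 0.993, 0.0], [0.993, -0.117, -0.0], [0.0, 0.0, -1.0]]
force: [0.8, 0.1, -1.4]
width: 63.3
grip_force: 15.0
```

Emit:
apply_moves:
  motion:
    - {"tx":0,"ty":0,"tz":0,"yaw":0}
    - {"tx":0,"ty":0,"tz":0,"yaw":0}
    - {"tx":0,"ty":0,"tz":0,"yaw":0}
    - {"tx":0,"ty":0,"tz":0,"yaw":0}
    - {"tx":0,"ty":0,"tz":0,"yaw":0}
    - {"tx":0,"ty":0,"tz":-0.01,"yaw":0}
    - {"tx":0,"ty":0,"tz":-0.03,"yaw":0}
    - {"tx":0,"ty":0,"tz":-0.06,"yaw":0}
    - {"tx":0,"ty":0,"tz":-0.085,"yaw":0}
    - {"tx":0,"ty":0,"tz":-0.1,"yaw":0}
  hand: 0.75

```text
t: 15.95
eef_pos: [488.1, 16.3, 116.1]
ee_rot: [[0.117, 0.993, 0.002], [0.993, -0.117, -0.0], [0.0, 0.002, -1.0]]
force: [-0.1, 0.1, -0.7]
width: 82.0
grip_force: 0.0
```

```bash
cat > st.py <<'E'
from h import *
import sys
z0,z1=map(float,sys.argv[1:3])
for n in ['scene','wrist']:
    d=cam(n);P,uv=maskpts(d,d['img'].min(2)>100)
    m=(np.hypot(P[:,0]-488,P[:,1]-16)<50)&(P[:,2]>z0)&(P[:,2]<z1)
    q=P[m]
    if len(q)<20: print(n,len(q)); continue
    A=np.c_[q[:,:2]-q[:,:2].mean(0),np.ones(len(q))];s=np.linalg.lstsq(A,q[:,2],rcond=None)[0]
    print(n,m.sum(),cv2.minAreaRect(q[:,:2].astype(np.float32)),'circ',cv2.minEnclosingCircle(q[:,:2].astype(np.float32)),'z',np.percentile(q[:,2],[5,50,95]),'slope',s[:2])
E
python3 st.py 25 34; python3 -c "
from h import *
plan((560,-379.5,120,-15.5),(560,-379.5,120,60),(560,-379.5,120,-60))"
```

```text
scene 683 ((487.35076904296875, 15.496845245361328), (67.82987976074219, 62.59245681762695), 82.86449432373047) circ ((488.4183044433594, 15.561260223388672), 43.58940887451172) z [25.71239409 27.70881214 29.87993895] slope [ 0.00348734 -0.00127829]
wrist 7677 ((487.88775634765625, 17.948978424072266), (64.15015411376953, 64.0688705444336), 82.87979888916016) circ ((487.7017822265625, 17.83999252319336), 44.662899017333984) z [26.55023275 27.71829521 28.83842011] slope [ 0.00021749 -0.00060091]
at [488.4  16.3 115.9] -6.73 q6 4.3 t 16.05
(560, -379.5, 120, -15.5) tx -0.3847 ty 0.1175 tz -0.0039 yaw 8.77 (or +-180)
(560, -379.5, 120, 60) tx -0.3847 ty 0.1175 tz -0.0039 yaw -66.73 (or +-180)
(560, -379.5, 120, -60) tx -0.3847 ty 0.1175 tz -0.0039 yaw 53.27 (or +-180)
```

The sheet lies flat on the lower dish (top 27.7, slope ≈0, centred within about 1 mm). Next is the clear dish.

Emit:
apply_moves:
  motion:
    - {"tx":-0.02,"ty":0.006,"tz":0,"yaw":0}
    - {"tx":-0.065,"ty":0.02,"tz":0,"yaw":0}
    - {"tx":-0.115,"ty":0.035,"tz":0,"yaw":0}
    - {"tx":-0.17,"ty":0.052,"tz":0,"yaw":0}
    - {"tx":-0.225,"ty":0.069,"tz":0,"yaw":0}
    - {"tx":-0.28,"ty":0.086,"tz":0.01,"yaw":0}
    - {"tx":-0.335,"ty":0.102,"tz":0.015,"yaw":0}
    - {"tx":-0.37,"ty":0.113,"tz":0.015,"yaw":0}
    - {"tx":-0.384,"ty":0.118,"tz":0.015,"yaw":0}
    - {"tx":-0.385,"ty":0.118,"tz":0.015,"yaw":0}
  hand: 1

```text
t: 17.3
eef_pos: [559.3, -380.3, 97.7]
ee_rot: [[0.118, 0.993, -0.002], [0.993, -0.118, 0.001], [0.001, -0.002, -1.0]]
force: [-0.1, 1.0, 0.1]
width: 94.1
grip_force: 0.0
```

```bash
python3 - <<'E'
from h import *
d=cam('wrist'); cv2.imwrite('pics/g.png',d['img'])
for k in r.masks_of('wrist','dish_up'):
    p,uv=maskpts(d,k['region']);q=p[(p[:,2]>8)&(np.hypot(p[:,0]-560,p[:,1]+380)<60)]
    if len(q)<50: continue
    e=cv2.fitEllipse(cv2.findContours(k['region'].astype(np.uint8),0,1)[0][0])
    print(round(k['conf'],2),k['rect'],d['img'][k['region']].mean(0).astype(int),cv2.minEnclosingCircle(q[:,:2].astype(np.float32)),np.percentile(q[:,2],[5,50,95]),'ell',pts(d,[e[0]],11))
    h=q[q[:,2]>11]; print('top',cv2.minAreaRect(h[:,:2].astype(np.float32)))
plan((560,-379.5,0,-6.7))
E
```

```text
0.9 [271.2, 202.6, 356.1, 291.6] [210 216 218] ((561.3057861328125, -378.1117858886719), 30.66254997253418) [12.25222107 13.42725639 14.55740465] ell [[ 561.30603135 -377.07325558   11.        ]]
top ((561.1200561523438, -378.0133972167969), (60.7356071472168, 60.22978210449219), 85.09286499023438)
at [ 559.6 -379.2   98.5] -6.72 q6 -30.5 t 17.4
(560, -379.5, 0, -6.7) tx -0.0003 ty 0.0006 tz 0.0985 yaw -0.02 (or +-180)
```

View pics/g.png

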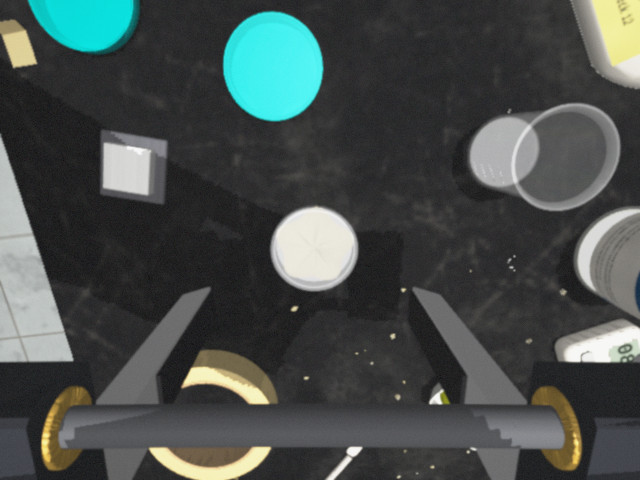

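The wrist view shows the clear dish at (314,249), and the fingers' landing spots are free of the tape. Descending.

Emit:
apply_moves:
  motion:
    - {"tx":0,"ty":0.001,"tz":0.015,"yaw":0}
    - {"tx":0,"ty":0.0012,"tz":0.035,"yaw":0}
    - {"tx":0,"ty":0.0012,"tz":0.055,"yaw":0}
    - {"tx":0,"ty":0.0012,"tz":0.072,"yaw":0}
    - {"tx":0,"ty":0.0012,"tz":0.084,"yaw":0}
    - {"tx":0,"ty":0.0012,"tz":0.091,"yaw":0}
    - {"tx":0,"ty":0.0012,"tz":0.095,"yaw":0}
    - {"tx":0,"ty":0.0012,"tz":0.098,"yaw":0}
    - {"tx":0,"ty":0.0012,"tz":0.098,"yaw":0}
    - {"tx":0,"ty":0.0012,"tz":0.098,"yaw":0}

```text
t: 18.65
eef_pos: [561.2, -380.1, 1.8]
ee_rot: [[0.117, 0.993, 0.0], [0.993, -0.117, -0.0], [-0.0, 0.0, -1.0]]
force: [0.4, -0.4, 0.1]
width: 93.9
grip_force: 0.0
```

Emit:
apply_moves:
  motion:
    - {"tx":0,"ty":0,"tz":0.0005,"yaw":0}
    - {"tx":0,"ty":0,"tz":0.0005,"yaw":0}
    - {"tx":0,"ty":0,"tz":0.0005,"yaw":0}
    - {"tx":0,"ty":0,"tz":0.0005,"yaw":0}
    - {"tx":0,"ty":0,"tz":0.0005,"yaw":0}
    - {"tx":0,"ty":0,"tz":0.0005,"yaw":0}
    - {"tx":0,"ty":0,"tz":0.0005,"yaw":0}
    - {"tx":0,"ty":0,"tz":0.0005,"yaw":0}
    - {"tx":0,"ty":0,"tz":0.0005,"yaw":0}
    - {"tx":0,"ty":0,"tz":0.0005,"yaw":0}
  hand: -1
  squeeze: 12

```text
t: 19.9
eef_pos: [561.1, -380.0, 0.9]
ee_rot: [[0.117, 0.993, 0.0], [0.993, -0.117, -0.0], [-0.0, 0.0, -1.0]]
force: [-0.2, -0.7, 0.4]
width: 56.0
grip_force: 12.0
```

```bash
python3 -c "
from h import *
plan((487.8,16.3,105,-6.7),(487.8,16.3,35,-6.7))"
```

```text
at [ 561.1 -380.     0.9] -6.73 q6 -30.5 t 19.9
(487.8, 16.3, 105, -6.7) tx 0.3850 ty -0.1192 tz -0.1041 yaw -0.03 (or +-180)
(487.8, 16.3, 35, -6.7) tx 0.3850 ty -0.1192 tz -0.0341 yaw -0.03 (or +-180)
```

Emit:
apply_moves:
  motion:
    - {"tx":0,"ty":0,"tz":-0.02,"yaw":0}
    - {"tx":0,"ty":0,"tz":-0.06,"yaw":0}
    - {"tx":0.02,"ty":-0.006,"tz":-0.09,"yaw":0}
    - {"tx":0.06,"ty":-0.019,"tz":-0.105,"yaw":0}
    - {"tx":0.11,"ty":-0.034,"tz":-0.105,"yaw":0}
    - {"tx":0.165,"ty":-0.051,"tz":-0.105,"yaw":0}
    - {"tx":0.22,"ty":-0.068,"tz":-0.105,"yaw":0}
    - {"tx":0.275,"ty":-0.085,"tz":-0.105,"yaw":0}
    - {"tx":0.33,"ty":-0.102,"tz":-0.105,"yaw":0}
    - {"tx":0.365,"ty":-0.113,"tz":-0.105,"yaw":0}

```text
t: 21.15
eef_pos: [491.3, -2.2, 107.4]
ee_rot: [[0.116, 0.993, 0.002], [0.993, -0.116, -0.0], [0.0, 0.002, -1.0]]
force: [0.3, -0.0, -0.6]
width: 55.9
grip_force: 12.0
```

Emit:
apply_moves:
  motion:
    - {"tx":0.015,"ty":-0.0045,"tz":0.005,"yaw":0}
    - {"tx":0.02,"ty":-0.006,"tz":0.015,"yaw":0}
    - {"tx":0.02,"ty":-0.006,"tz":0.03,"yaw":0}
    - {"tx":0.02,"ty":-0.006,"tz":0.045,"yaw":0}
    - {"tx":0.02,"ty":-0.006,"tz":0.055,"yaw":0}
    - {"tx":0.02,"ty":-0.006,"tz":0.062,"yaw":0}
    - {"tx":0.02,"ty":-0.006,"tz":0.067,"yaw":0}
    - {"tx":0.02,"ty":-0.006,"tz":0.069,"yaw":0}
    - {"tx":0.02,"ty":-0.006,"tz":0.069,"yaw":0}
    - {"tx":0.02,"ty":-0.006,"tz":0.069,"yaw":0}

```text
t: 22.4
eef_pos: [488.1, 16.3, 37.2]
ee_rot: [[0.117, 0.993, 0.0], [0.993, -0.117, -0.0], [0.0, 0.0, -1.0]]
force: [0.3, -0.4, -0.8]
width: 55.7
grip_force: 12.0
```

```bash
python3 st.py 38 60; python3 -c "
from h import *
plan((487.8,16.3,28.9,-6.7))"
```

```text
scene 593 ((484.4430847167969, 14.089469909667969), (69.18496704101562, 60.028846740722656), 28.58257484436035) circ ((487.2607727050781, 13.437809944152832), 39.5177116394043) z [43.76392487 49.61300284 53.42431825] slope [-0.0107052   0.04320833]
wrist 12736 ((490.0721435546875, 19.536470413208008), (65.32247924804688, 61.343223571777344), 31.903823852539062) circ ((488.5469665527344, 26.095197677612305), 38.768402099609375) z [48.36881386 49.692904   50.71865958] slope [-0.0021369  -0.01666317]
at [488.1  16.3  37.1] -6.73 q6 4.3 t 22.5
(487.8, 16.3, 28.9, -6.7) tx -0.0000 ty -0.0003 tz 0.0082 yaw -0.03 (or +-180)
```

Emit:
apply_moves:
  motion:
    - {"tx":0,"ty":-0.0002,"tz":0.002,"yaw":0}
    - {"tx":0,"ty":-0.0002,"tz":0.004,"yaw":0}
    - {"tx":0,"ty":-0.0002,"tz":0.006,"yaw":0}
    - {"tx":0,"ty":-0.0002,"tz":0.0075,"yaw":0}
    - {"tx":0,"ty":-0.0002,"tz":0.0083,"yaw":0}
    - {"tx":0,"ty":-0.0002,"tz":0.0083,"yaw":0}
    - {"tx":0,"ty":-0.0002,"tz":0.0083,"yaw":0}
    - {"tx":0,"ty":-0.0002,"tz":0.0083,"yaw":0}
    - {"tx":0,"ty":-0.0002,"tz":0.0083,"yaw":0}
    - {"tx":0,"ty":-0.0002,"tz":0.0083,"yaw":0}

```text
t: 23.75
eef_pos: [487.8, 16.3, 28.6]
ee_rot: [[0.117, 0.993, -0.0], [0.993, -0.117, -0.0], [-0.0, 0.0, -1.0]]
force: [0.8, 0.4, -0.5]
width: 56.1
grip_force: 12.0
```

Emit:
apply_moves:
  motion:
    - {"tx":0,"ty":0,"tz":0,"yaw":0}
    - {"tx":0,"ty":0,"tz":0,"yaw":0}
    - {"tx":0,"ty":0,"tz":0,"yaw":0}
    - {"tx":0,"ty":0,"tz":0,"yaw":0}
    - {"tx":0,"ty":0,"tz":0,"yaw":0}
    - {"tx":0,"ty":0,"tz":-0.01,"yaw":0}
    - {"tx":0,"ty":0,"tz":-0.03,"yaw":0}
    - {"tx":0,"ty":0,"tz":-0.06,"yaw":0}
    - {"tx":0,"ty":0,"tz":-0.085,"yaw":0}
    - {"tx":0,"ty":0,"tz":-0.1,"yaw":0}
  hand: 0.75

```text
t: 25.0
eef_pos: [488.1, 16.3, 130.3]
ee_rot: [[0.117, 0.993, 0.002], [0.993, -0.117, -0.0], [0.0, 0.002, -1.0]]
force: [0.8, 0.2, -0.2]
width: 82.3
grip_force: 0.0
```

```bash
python3 st.py 36 46; cp fx.py fx2.py; python3 fx2.py | grep -v low; python3 -c "
from h import *
plan((475.5,-88,110,65),(475.5,-88,110,65.5))"
```

```text
scene 539 ((487.5239562988281, 15.309686660766602), (62.74297332763672, 59.26215362548828), 74.19322204589844) circ ((485.6698913574219, 14.452272415161133), 33.20564651489258) z [38.12628439 40.89418415 43.26376282] slope [0.00455308 0.01164644]
wrist 5535 ((488.0687561035156, 18.245586395263672), (61.12163162231445, 60.21673583984375), 81.74564361572266) circ ((487.83587646484375, 18.2474422454834), 30.648523330688477) z [39.78635456 40.91820132 42.03785748] slope [ 0.00058769 -0.00285765]
wing ((0.0, 0.0), (0.0, 0.0), 0.0) nan
plate ((488.47015380859375, 14.37582778930664), (97.48420715332031, 96.06525421142578), 83.12940216064453)
at [487.9  16.3 128.8] -6.73 q6 4.3 t 25.15
(475.5, -88, 110, 65) tx -0.1050 ty -0.0001 tz 0.0188 yaw -71.73 (or +-180)
(475.5, -88, 110, 65.5) tx -0.1050 ty -0.0001 tz 0.0188 yaw -72.23 (or +-180)
  return _methods._mean(a, axis=axis, dtype=dtype,
  ret = ret.dtype.type(ret / rcount)
```

The stack is built: top at 40.9, flat, centred at (488,18.2) against the lower dish's (488.1,18.1). Now to the knob.

Emit:
apply_moves:
  motion:
    - {"tx":-0.01,"ty":0,"tz":0,"yaw":-5}
    - {"tx":-0.03,"ty":0,"tz":0,"yaw":-14}
    - {"tx":-0.05,"ty":0,"tz":0,"yaw":-24}
    - {"tx":-0.07,"ty":0,"tz":0,"yaw":-34}
    - {"tx":-0.09,"ty":0,"tz":0.005,"yaw":-44}
    - {"tx":-0.1,"ty":0,"tz":0.015,"yaw":-54}
    - {"tx":-0.105,"ty":0,"tz":0.025,"yaw":-63}
    - {"tx":-0.105,"ty":0,"tz":0.03,"yaw":-69}
    - {"tx":-0.105,"ty":0,"tz":0.03,"yaw":-72}
    - {"tx":-0.105,"ty":0,"tz":0.03,"yaw":-72}
  hand: 1

```text
t: 26.4
eef_pos: [475.0, -87.9, 97.6]
ee_rot: [[-0.908, 0.419, -0.002], [0.419, 0.908, 0.0], [0.002, -0.0, -1.0]]
force: [-0.0, 0.3, 0.1]
width: 94.2
grip_force: 0.0
```

```bash
python3 - <<'E'
from h import *
plan((475.5,-88,54,65.2))
d=cam('wrist'); cv2.imwrite('pics/i.png',d['img'])
for n in ['wrist','scene','side']:
    d=cam(n);P,uv=maskpts(d,np.ones((480,640),bool))
    h=np.hypot(P[:,0]-475,P[:,1]+88)
    q=P[(h<30)&(P[:,2]>78)&(P[:,2]<86)]; a=P[(h>40)&(h<125)&(P[:,2]>46)&(P[:,2]<55)&(d['img'][uv[:,1],uv[:,0]].min(1)>120)]
    if len(q)>20: print(n,'wing',cv2.minAreaRect(q[:,:2].astype(np.float32)))
    if len(a)>20:
        c=a.mean(0); print('arm',len(a),c,np.degrees(np.arctan2(c[1]+88,c[0]-475.5)))
E
```

```text
at [475.  -87.9  97.6] 65.25 q6 -80.1 t 26.4
(475.5, -88, 54, 65.2) tx -0.0006 ty 0.0001 tz 0.0436 yaw 0.05 (or +-180)
wrist wing ((475.5909423828125, -85.69821166992188), (13.924139976501465, 45.08748245239258), 65.0312728881836)
arm 4554 [401.28150287 -51.32211902  51.58387485] 153.70197612780404
scene wing ((475.3633728027344, -88.114501953125), (15.935884475708008, 45.64578628540039), 67.59842681884766)
arm 309 [402.34254593 -55.95932659  51.40021995] 156.34808703332678
side wing ((474.2156066894531, -90.43181610107422), (15.148256301879883, 44.93463897705078), 75.60855865478516)
arm 249 [401.86393722 -56.9151881   51.26790403] 157.11339096554403
```

View pics/i.png

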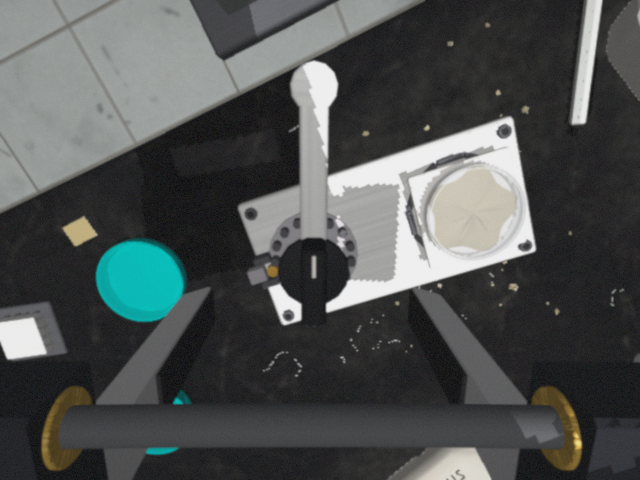

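The view shows the wing at (313,280) centred and aligned between the fingers, with the stack intact at (472,210). Descend and grip.

Emit:
apply_moves:
  motion:
    - {"tx":0,"ty":0,"tz":0.006,"yaw":0}
    - {"tx":0,"ty":0,"tz":0.015,"yaw":0}
    - {"tx":0,"ty":0,"tz":0.025,"yaw":0}
    - {"tx":0,"ty":0,"tz":0.034,"yaw":0}
    - {"tx":0,"ty":0,"tz":0.04,"yaw":0}
    - {"tx":0,"ty":0,"tz":0.043,"yaw":0}
    - {"tx":0,"ty":0,"tz":0.0445,"yaw":0}
    - {"tx":0,"ty":0,"tz":0.0445,"yaw":0}
    - {"tx":0,"ty":0,"tz":0.0445,"yaw":0}
    - {"tx":0,"ty":0,"tz":0.0445,"yaw":0}

```text
t: 27.85
eef_pos: [475.5, -88.0, 54.2]
ee_rot: [[-0.908, 0.418, 0.0], [0.418, 0.908, -0.0], [-0.0, 0.0, -1.0]]
force: [0.8, -0.2, 0.7]
width: 94.2
grip_force: 0.0
```

Emit:
apply_moves:
  motion:
    - {"tx":0,"ty":0,"tz":0,"yaw":0}
    - {"tx":0,"ty":0,"tz":0,"yaw":0}
    - {"tx":0,"ty":0,"tz":0,"yaw":0}
    - {"tx":0,"ty":0,"tz":0,"yaw":0}
    - {"tx":0,"ty":0,"tz":0,"yaw":0}
    - {"tx":0,"ty":0,"tz":0,"yaw":0}
    - {"tx":0,"ty":0,"tz":0,"yaw":0}
    - {"tx":0,"ty":0,"tz":0,"yaw":0}
    - {"tx":0,"ty":0,"tz":0,"yaw":0}
    - {"tx":0,"ty":0,"tz":0,"yaw":0}
  hand: -1
  squeeze: 35

```text
t: 29.1
eef_pos: [475.9, -87.1, 54.1]
ee_rot: [[-0.908, 0.418, 0.001], [0.418, 0.908, 0.001], [-0.0, 0.002, -1.0]]
force: [4.0, 7.9, -2.4]
width: 13.6
grip_force: 35.0
```

```bash
python3 -c "
from h import *
s=r.get_state();print(s['moment'],s['force'],s['t'],s['width'])
plan((475.5,-88,54,65.2))"
```

```text
[ 1.46130639 -0.66000252 -0.05092279] [ 3.9944991   7.94316502 -2.39775552] 29.1 13.606223485978415
at [475.9 -87.1  54.1] 65.27 q6 -80.1 t 29.1
(475.5, -88, 54, 65.2) tx -0.0000 ty -0.0010 tz 0.0001 yaw 0.07 (or +-180)
```

Gripped (13.6 mm wide). The side force shows the axis is about 1.5 mm further along +ty, so I'll correct that and turn the first click.

Emit:
apply_moves:
  motion:
    - {"tx":0,"ty":0.001,"tz":0,"yaw":0}
    - {"tx":0,"ty":0.0015,"tz":0,"yaw":3}
    - {"tx":0,"ty":0.0015,"tz":0,"yaw":7}
    - {"tx":0,"ty":0.0015,"tz":0,"yaw":11}
    - {"tx":0,"ty":0.0015,"tz":0,"yaw":15}
    - {"tx":0,"ty":0.0015,"tz":0,"yaw":19}
    - {"tx":0,"ty":0.0015,"tz":0,"yaw":22}
    - {"tx":0,"ty":0.0015,"tz":0,"yaw":24}
    - {"tx":0,"ty":0.0015,"tz":0,"yaw":24}
    - {"tx":0,"ty":0.0015,"tz":0,"yaw":24}

```text
t: 30.35
eef_pos: [476.1, -86.8, 54.1]
ee_rot: [[-0.66, 0.751, -0.0], [0.751, 0.66, -0.0], [-0.0, -0.0, -1.0]]
force: [-0.8, -1.3, 0.4]
width: 13.9
grip_force: 35.0
```

```bash
cat > kn.py <<'E'
from h import *
s=r.get_state();print('moment z',s['moment'],'F',s['force'],s['width'],s['grip_force'])
plan((475.9,-87.1,54,65.2-24))
for n in ['wrist','scene','side']:
    d=cam(n);P,uv=maskpts(d,np.ones((480,640),bool))
    h=np.hypot(P[:,0]-475.9,P[:,1]+87)
    m=(h>45)&(h<125)&(P[:,2]>48.5)&(P[:,2]<54)&(d['img'][uv[:,1],uv[:,0]].min(1)>90); a=P[m]
    if len(a)>20:
        c=np.median(a,0); print(n,'arm',len(a),np.round(c,1),'angle',round(np.degrees(np.arctan2(c[1]+87,c[0]-475.9)),1))
E
python3 kn.py
```

```text
moment z [-0.46015364  0.14471725 -0.03981904] F [-0.82961495 -1.34558525  0.36401996] 13.924795928366587 34.999927282333374
at [476.1 -86.8  54.1] 41.32 q6 -56.0 t 30.35
(475.9, -87.1, 54, 41.2) tx -0.0002 ty -0.0004 tz 0.0001 yaw 0.12 (or +-180)
wrist arm 6782 [418.5 -19.7  51.6] angle 130.5
scene arm 233 [416.7 -23.2  51.8] angle 132.9
side arm 187 [419.7 -29.1  51.8] angle 134.2
```

First click done: the keeper moved about 24° and the residual moment is about 0. Second click.

Emit:
apply_moves:
  motion:
    - {"tx":0,"ty":0,"tz":0,"yaw":3}
    - {"tx":0,"ty":0,"tz":0,"yaw":7}
    - {"tx":0,"ty":0,"tz":0,"yaw":11}
    - {"tx":0,"ty":0,"tz":0,"yaw":15}
    - {"tx":0,"ty":0,"tz":0,"yaw":19}
    - {"tx":0,"ty":0,"tz":0,"yaw":22}
    - {"tx":0,"ty":0,"tz":0,"yaw":24}
    - {"tx":0,"ty":0,"tz":0,"yaw":24}
    - {"tx":0,"ty":0,"tz":0,"yaw":24}
    - {"tx":0,"ty":0,"tz":0,"yaw":24}

```text
t: 31.75
eef_pos: [476.2, -86.6, 54.1]
ee_rot: [[-0.297, 0.955, 0.0], [0.955, 0.297, -0.0], [-0.0, 0.0, -1.0]]
force: [2.0, -1.7, -0.6]
width: 13.8
grip_force: 35.0
```

```bash
python3 kn.py
```

```text
moment z [-0.33705253 -0.30869144  0.01850297] F [ 2.04360726 -1.68904323 -0.63799723] 13.794805247982918 34.99928534030914
at [476.2 -86.6  54.1] 17.3 q6 -31.9 t 31.75
(475.9, -87.1, 54, 41.2) tx -0.0004 ty -0.0005 tz 0.0001 yaw -23.90 (or +-180)
wrist arm 6780 [451.6  -1.9  51.6] angle 105.9
side arm 154 [448.7  -5.9  51.7] angle 108.5
```

Second click done (keeper at ≈106°). Now the third and last, ending 72° from parked.

Emit:
apply_moves:
  motion:
    - {"tx":0,"ty":0,"tz":0,"yaw":3}
    - {"tx":0,"ty":0,"tz":0,"yaw":7}
    - {"tx":0,"ty":0,"tz":0,"yaw":11}
    - {"tx":0,"ty":0,"tz":0,"yaw":15}
    - {"tx":0,"ty":0,"tz":0,"yaw":19}
    - {"tx":0,"ty":0,"tz":0,"yaw":22}
    - {"tx":0,"ty":0,"tz":0,"yaw":24}
    - {"tx":0,"ty":0,"tz":0,"yaw":24}
    - {"tx":0,"ty":0,"tz":0,"yaw":24}
    - {"tx":0,"ty":0,"tz":0,"yaw":24}

```text
t: 33.15
eef_pos: [476.4, -86.6, 54.2]
ee_rot: [[0.117, 0.993, 0.001], [0.993, -0.117, -0.0], [-0.0, 0.001, -1.0]]
force: [5.0, -0.7, -2.3]
width: 13.9
grip_force: 35.0
```

```bash
python3 kn.py; python3 st.py 37 44; python3 -c "
from h import *
cv2.imwrite('pics/j.png',np.hstack([cv2.resize(cam('wrist')['img'],(400,300)),cv2.resize(cam('scene')['img'][180:300,180:340],(400,300))]))"
```

```text
moment z [-0.29263826 -0.82252087 -0.04896116] F [ 5.02872192 -0.73145859 -2.33315975] 13.894004998117152 34.998382329940796
at [476.4 -86.6  54.2] -6.72 q6 -7.9 t 33.15
(475.9, -87.1, 54, 41.2) tx -0.0005 ty -0.0004 tz 0.0002 yaw -47.92 (or +-180)
wrist arm 6797 [486.1   1.3  51.6] angle 83.4
scene arm 82 [480.  -13.6  51.6] angle 86.8
side arm 30 [492.1  12.6  51.8] angle 80.7
scene 55 ((472.3471984863281, 2.7331295013427734), (22.462085723876953, 34.90962600708008), 13.907670974731445) circ ((474.4082336425781, 4.291326999664307), 18.472288131713867) z [38.20378241 40.54103123 42.58455172] slope [0.03981689 0.03443471]
wrist 10901 ((487.7573547363281, 19.16650390625), (60.00358581542969, 60.94475555419922), 84.93302917480469) circ ((487.63116455078125, 18.451038360595703), 30.751256942749023) z [39.71758732 40.87931912 42.02076853] slope [ 0.00027436 -0.00032693]
```

View pics/j.png

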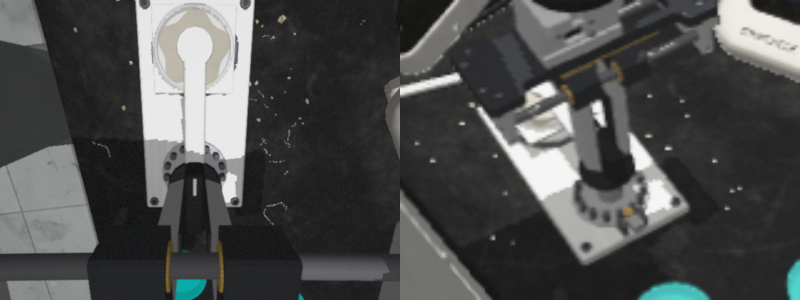

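The keeper pad at (194,45) stands over the centre of the flat, undisturbed stack. Its direction is 83.4° against the collar's 83.2°, and the knob is at rest and gripped with 35 N.

```bash
python3 -c "
from plant import r
print(r.finish_job())"
```

```text
the job is handed in; nothing more can be done
None
```

The job is handed in: the sheet and the clear dish are stacked on the lower dish, and the knob is held at its third stop with the keeper arm over the stack; no verdict came back.

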